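Release the eccentric lock and slide the sample jar into the viewer

TASK

Get the sample jar into the jar viewer: first push the handle of the eccentric cam round until the cam's low point faces the carriage's follower bar, and only then push the carriage forward by its rear plate until it is fully home. The jar rides standing in the carriage; do not lift it or knock it over, and leave the other jars and the dish where they are.

Things in the scene. Friction and masses are not known exactly. Their poses are not given: they have to be found in the camera images.
- dock: The viewer's fixed white base: 230 x 200 x 10 mm plate on the bench, x -90 to +140 and y -70 to +130 mm from this origin (bench level, on the carriage's centre line). Axes: x = forward (carriage slides along it), y = left. Viewing bay walls at its forward right end reach 70 mm up: back wall x 116 to 130, y -60 to 56; side wall x 75 to 125, y -63 to -53 mm.
- cam_pivot (a point): Cam's pivot, on its vertical axis, 54 mm above the bench; fixed, with the axes of dock (x = forward, y = left), 56 mm forward and 85 mm left of the dock's origin. A round hub of radius 11 mm stands on it, up to 81 mm above the bench.
- cam (a joint): Handle's angle (rad), counter-clockwise from above: 0 = forward, 1.57 = left; stops at -0.6 and 3.05 (back). The cam is a steel disc of radius 32 mm, 16 to 32 mm above the bench, centre 18 mm off the pivot under the handle: high point under the handle, low point opposite; at 0 the low point faces the follower. Stays where left; friction 0.6 N m (9 N at 65 mm from the pivot).
- carriage (a joint): How far (m) the carriage has slid forward: 0 = fully back, 0.05 = fully home at its stop. It starts at 0 and stays where it is left (about 2.5 N of friction). The follower bar on its left meets the cam: unless the cam's low point faces it, the carriage is stopped well short of home.
- push_face (a point): Centre of the rear face of the carriage's upright rear plate, 45 mm above the bench; moves with the carriage; axes as the dock (push along +x). Plate 80 mm wide (y), 10 mm thick, 12 to 68 mm above the bench; behind it only the 10 mm base plate, 25 mm farther back. The dark steel carriage is 100 mm long, its floor 24 mm above the bench.
- handle_end (a point): End of the cam's handle, half-way up. The handle is a straight upright-sided grey bar from the pivot to this point: 88 mm long, 14 mm thick, from 36 to 72 mm above the bench; below it is only the cam, and the follower bar when it points back. A round hub of radius 11 mm up to 81 mm stands on the pivot.
- follower_nose (a point): Flat front face of the dark steel follower bar (part of the carriage, 20 mm deep, 16 to 32 mm above the bench, reaching 125 mm left of the carriage's centre line), at its place opposite the cam's pivot; moves with the carriage.
- jar_mid (a point): Centre, half-way up, of the sample jar standing loose in the square pocket of the carriage, 65 mm forward of the rear face: 44 mm diameter, 70 mm tall, top 94 mm above the bench, amber with a white cap. It stays there.
- cup_a_mid (a point): Bystander: centre of a jar with a red cap on the bench, right of the viewer, 44 mm diameter, 70 mm tall. Leave alone.
- cup_b_mid (a point): Bystander: centre of a jar with a white cap on the bench, right of the viewer, 44 mm diameter, 70 mm tall. Leave alone.
- dish_mid (a point): Bystander: centre of a shallow round pale translucent dish on the bench, left of the viewer, 90 mm diameter, 16 mm tall. Leave alone.
There are look-alikes about, which are no part of the job. Leave any black or turquoise look-alike of the part that bears jar_mid alone.

How it is judged:
By the outcome, as a careful person would: the job done as asked, in the order asked, and still so for the second after the job is handed in, with the robot touching nothing.
It also fails if it takes over 48 s, if anything falls off the work surface, if the arm or the gripper's body presses on something with over 40 N, if the wrist force passes 120 N, or if a joint passes its speed limit or range.

ROBOT

A 6-joint arm with a two-finger parallel gripper is mounted at the origin on the work surface. World frame = base frame: x ahead of the robot, y to its left, z up, the work surface at z = 0. Lengths are in m, angles in rad, forces in N, time in s.
With the tool pointing down it reaches from about 0.275 to 1 m from the base axis. Payload 8.4 kg.
Tool frame: the origin (TCP) lies at the centre of the arm's flange, where the gripper is bolted on; the fingertips stand 173 mm ahead of it and the grasp point (between the pads) lies 155 mm ahead of it; z points along the fingers, y is the direction in which the jaws open and shut (so a half turn about z gives the same grasp; the last joint's range is limited). The gripper opens to 85 mm and grips with 20 to 120 N. Pads are 22 mm wide; open, the fingers measure 114 mm over their backs; the gripper's body (76 mm by 85 mm) begins 54 mm behind the grasp point. The pads swing forward as they close: fully open they stand 13 mm farther back than shut.
Start: joints at [1.23, 0.353, 1.633, -0, 1.155, -0.002], TCP at [0.208, 0.589, 0.405] pointing down, gripper open.
Joint ranges: [-2.63, 2.63], [-0.92, 2.1], [0.06, 2.66], [-1.3, 4.44], [0, 2.69], [-3.02, 3.02]. Speed limits (rad/s): [2.22, 2.22, 2.79, 3.14, 3.14, 3.14].

INTERFACE

Orientations are given as a unit quaternion [w, x, y, z].
In Python, from plant import ctrl gives the robot as it stands.
- The arm moves only by the tool arm_command, never from a script. Its argument "targets" is a list of rows, each a list of 7 numbers: the finger opening in m, from 0 to 0.0854, then the shift along the world's x, y, z in m, then the turn, a rotation vector about the world's x, y, z in rad. In form: [[jaw, x, y, z, wx, wy, wz], ...]. A call has 1 to 8 rows; each row is the pose to reach, as a shift and turn from the pose commanded when the call began; what a row does not reach only later rows make up. A row lasts 1/10 s, in which the tool goes at most 50 mm and 8.59 degrees, less where a joint would pass 70% of its speed; a pose out of reach is approached as far as the arm can. A call with a gripper value outside its range is refused whole. The fingers move at their own pace and stop on an object; "grip_force" is the grip in N (left out, the last holds). Time passes only in rows, so rows that repeat a pose let the fingers close. It gives the time, the measured TCP pose, the force and the opening at its end, in the units of the state.
- ctrl.sense(): the state, without advancing time (a new reading comes with each control period).
- ctrl.snapshot(name): name is "scene" or "top"; returns a dict with "color" (384x512x3 uint8, red, green, blue), "fovy" (degrees; the focal length in pixels is half the picture's height over the tangent of half this angle, whatever the lens; pixels are square), "cx", "cy" (the principal point, pixels), "position" and "orientation" of the camera in the world. Camera axes: x right, y up, looking along -z (the intrinsics and any distortion apply to the point x, -y, -z); pixel columns grow to the right and rows downward; lengths in m; the calibration is good to about 2 mm. A picture is of the moment at which its call begins. There is no depth.
- ctrl.close_job(): hands the job in, once; it reports no verdict.
Trained networks look in a picture, given as the dict that the camera call returned (one of the last four; its "shot" number tells which), for a name from the list of things; names that differ only in an ending like _2 or _b are one class to them, and where a whole thing is asked for, a point or a joint stands for the part that bears it (a point fixed in the world has none). Each returns a list of dicts, best first, with "conf" (0 to 1); they miss things now and then, are a little off and sometimes report something else, mostly with a low value. They report only what shows in the picture. A call takes as long as a camera call. They do not tell look-alikes from the thing itself.
- ctrl.search_frame(picture, name): "centre" ([x, y, z] in m, in the coordinates of the camera as it stood for that picture, good to about 4 mm: the middle of the surface that is visible of it).
- ctrl.outline_of(picture, name): "pixels" (384x512 bool, what is visible of it).
The state is a dict: "time_s": time; "q": joint angles; "dq": joint speeds; "joint_efforts": joint torques, N m; "tcp_pos": TCP position; "eef_rot": TCP orientation; "contact_force": force on the tool from outside, world axes, zero at the start; "torque": the same for the moment, N m; "opening": finger opening in m.
Only numpy, scipy, OpenCV 4.12 (cv2) and the standard library are available. Lean on these libraries where they do the work, as an engineer would, in place of code of your own. Each camera call takes 0.05 s, during which the arm holds its last target.

## Working session

There is one attempt and no reset: what is moved stays moved. The work goes in short steps, Python scripts to look and compute and a tool call to move; the robot and the scene stay as the last step left them, time stands still between calls to the robot, and variables do not carry over. Pictures are saved under pics/ and viewed, and the job is handed in when it is done.

Besides the shell and the picture viewer there is one more tool, called after "Call:" in YAML: its name, and indented under it one key for each argument. arm_command: Moves the arm, as the interface text tells. Its arguments: {"type":"object","properties":{"targets":{"type":"array"},"grip_force":{"type":"number"}},"required":["targets"]}

```bash
ls; mkdir -p pics; python3 - <<'E'
from plant import ctrl
import cv2,pickle
s=ctrl.sense();print(s)
for n in("scene","top"):
    p=ctrl.snapshot(n);cv2.imwrite(f"pics/{n}0.png",p["color"][:,:,::-1]);pickle.dump(p,open(f"{n}0.pkl","wb"))
    print({k:v for k,v in p.items() if k!="color"})
    for o in("push_face","handle_end","follower_nose","jar_mid","dock"):
        try:print(o,ctrl.search_frame(p,o)[:3])
        except Exception as e:print(o,e)
print(ctrl.sense()["time_s"])
E
```

```text
pics
{'time_s': 0.0, 'q': array([ 1.22960373e+00,  3.53641697e-01,  1.63415482e+00, -1.74073816e-05,
        1.15518991e+00, -2.41331322e-03]), 'dq': array([ 0.00079321, -0.0004146 , -0.00011452, -0.00022297,  0.00227552,
       -0.00066304]), 'joint_efforts': array([ 5.52278623e-03, -6.05254698e+01, -3.42068768e+01,  4.48422134e-04,
        9.42025246e-03, -5.60316482e-05]), 'tcp_pos': array([0.20763909, 0.58924302, 0.40395669]), 'eef_rot': array([-1.11296375e-04,  1.68577246e-01,  9.85688199e-01, -6.87990509e-04]), 'contact_force': array([0.03041201, 0.25403926, 0.24353275]), 'torque': array([-0.00426423,  0.03399548,  0.00415455]), 'opening': 0.08542645516159517}
{'fovy': 48.45648524506039, 'cx': 251.40599978702065, 'cy': 192.79174935350335, 'position': array([ 1.02136642, -0.25548232,  0.61953428]), 'orientation': array([0.79244785, 0.33700431, 0.20596855, 0.46479184]), 'shot': 1}
push_face [{'centre': [-0.0116, -0.0297, -0.8255], 'conf': 0.77}]
handle_end [{'centre': [-0.0929, -0.1197, -0.7011], 'conf': 0.69}, {'centre': [0.0913, -0.0433, -0.8047], 'conf': 0.57}, {'centre': [-0.
[... 400 characters left out ...]
e': [-0.0145, -0.038, -0.8175], 'conf': 0.45}]
{'fovy': 46.603095077622704, 'cx': 252.15954983662675, 'cy': 189.4816006910767, 'position': array([0.33593629, 0.03407102, 1.05147164]), 'orientation': array([ 0.70589819,  0.06326783, -0.0657801 , -0.70240865]), 'shot': 2}
push_face [{'centre': [0.0126, -0.0269, -1.0443], 'conf': 0.9}]
handle_end [{'centre': [-0.0607, 0.0336, -1.0327], 'conf': 0.87}]
follower_nose [{'centre': [0.0079, -0.0296, -1.0399], 'conf': 0.82}]
jar_mid [{'centre': [0.0306, 0.002, -0.9765], 'conf': 0.93}, {'centre': [0.0365, -0.1678, -0.9724], 'conf': 0.88}, {'centre': [-0.039, -0.1533, -0.9672], 'conf': 0.56}]
dock [{'centre': [0.0025, 0.0124, -1.0635], 'conf': 0.6}]
0.6
```

```bash
python3 - <<'E'
import cv2
for n in("scene0","top0"):
    i=cv2.imread(f"pics/{n}.png");cv2.imwrite(f"pics/{n}b.png",cv2.resize(i,(800,600),interpolation=cv2.INTER_CUBIC))
E
```

```text
(no output)
```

View pics/scene0b.png

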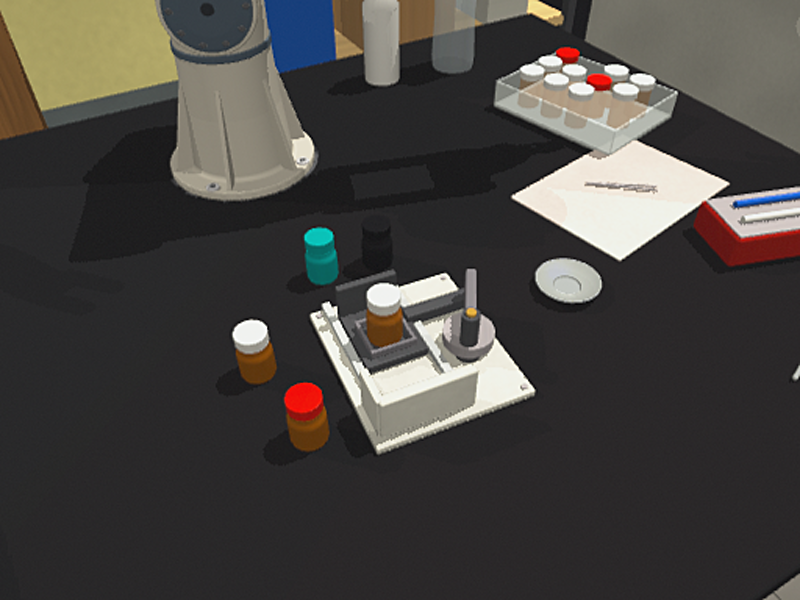

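View pics/top0b.png

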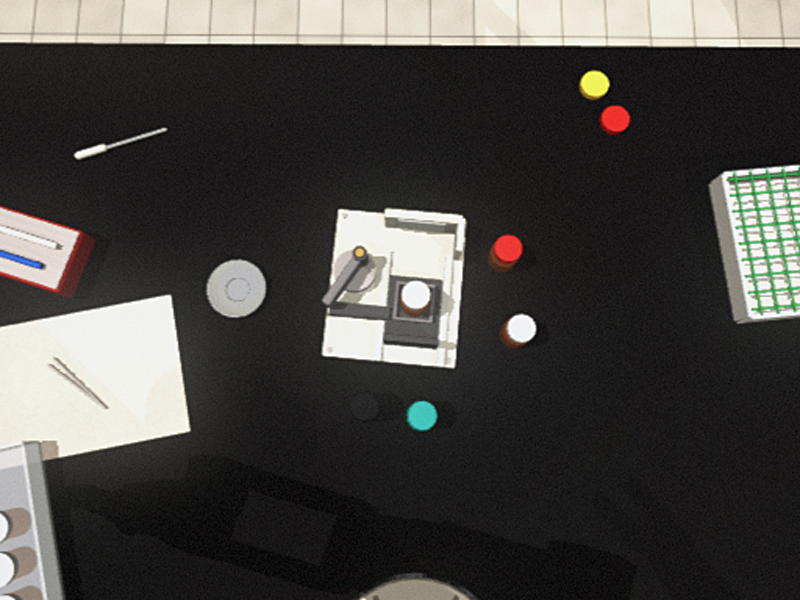

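The scene shows the dock with its bay walls facing the camera, the cam at about (468,335), and the jar in the carriage at (384,320). In the top picture the handle runs from the pivot (360,253) back and left to (328,302). The turquoise jar (422,415) and the black jar (365,405) stand behind the dock.

```bash
cat > h.py <<'E'
import numpy as np,pickle,cv2
from scipy.spatial.transform import Rotation as R
def rot(p):
    w,x,y,z=p["orientation"];return R.from_quat([x,y,z,w]).as_matrix()
def foc(p): return 192/np.tan(np.radians(p["fovy"]/2))
def ray(p,u,v,z):
    f=foc(p);d=rot(p)@np.array([(u-p["cx"])/f,-(v-p["cy"])/f,-1.]);o=np.array(p["position"])
    return o+d*(z-o[2])/d[2]
def proj(p,X):
    c=(np.asarray(X)-p["position"])@rot(p);f=foc(p)
    return np.stack([p["cx"]+f*c[...,0]/-c[...,2],p["cy"]-f*c[...,1]/-c[...,2]],-1)
def towrld(p,c): return np.array(p["position"])+rot(p)@np.array(c)
E
python3 - <<'E'
from h import *
p=pickle.load(open("top0.pkl","rb"))
c=p["color"][120:250,195:310,::-1]
cv2.imwrite("pics/topcrop.png",cv2.resize(c,None,fx=5,fy=4.6 if 0 else 5,interpolation=cv2.INTER_CUBIC)[:600])
p=pickle.load(open("scene0.pkl","rb"))
c=p["color"][160:300,190:350,::-1]
cv2.imwrite("pics/scenecrop.png",cv2.resize(c,None,fx=4,fy=4,interpolation=cv2.INTER_CUBIC))
E
```

```text
(no output)
```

View pics/topcrop.png

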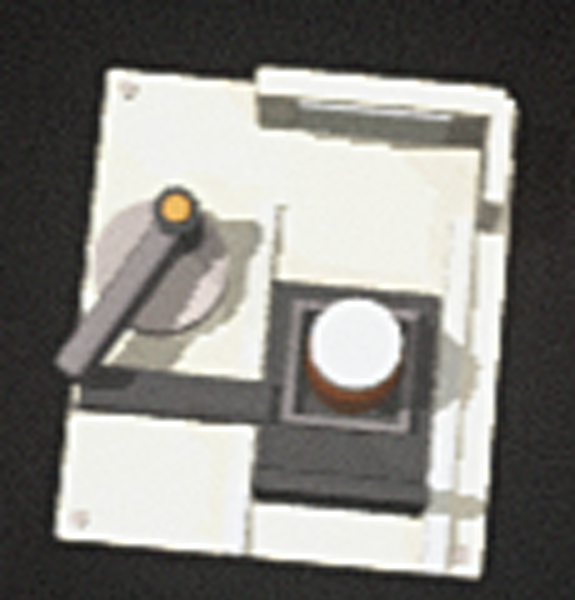

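View pics/scenecrop.png

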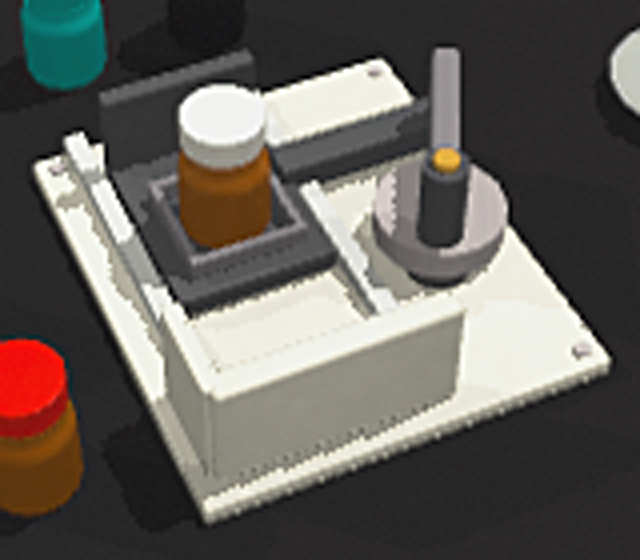

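```bash
cat > fit.py <<'E'
from h import *
from scipy.optimize import least_squares
T=pickle.load(open("top0.pkl","rb"));S=pickle.load(open("scene0.pkl","rb"))
obs=[(T,(107,70),(.14,.13,.01)),(T,(57,540),(-.09,.13,.01)),(T,(480,577),(-.09,-.07,.01)),(T,(177,208),(.056,.085,.081)),
(S,(37,165),(-.09,-.07,.01)),(S,(207,508),(.14,-.07,.01)),(S,(608,358),(.14,.13,.01)),(S,(383,60),(-.09,.13,.01)),(S,(447,160),(.056,.085,.081))]
def px(p,q): return np.array(q)/(5 if p is T else 4)+((195,120) if p is T else (190,160))
def W(a,X):
    c,s=np.cos(a[2]),np.sin(a[2]);return np.array([a[0]+c*X[0]-s*X[1],a[1]+s*X[0]+c*X[1],X[2]])
def res(a):
    return np.concatenate([proj(p,W(a,X))-px(p,q) for p,q,X in obs])
if __name__=="__main__":
    r=least_squares(res,[.45,0,0],loss="soft_l1");a=r.x
    print(a,np.degrees(a[2]));print(res(a).reshape(-1,2).round(1))
    np.save("dock.npy",a)
    for n,X in dict(pivot=(.056,.085,.054)).items():print(n,W(a,X))
    # push face: rear plate top rear edge in top crop
    c,s=np.cos(a[2]),np.sin(a[2]);
    def D(w): d=w[:2]-a[:2];return np.array([c*d[0]+s*d[1],-s*d[0]+c*d[1]])
    for q,z in(((253,495),.068),((425,512),.068),((62,368),.072),((82,378),.072),((357,342),.094)):print(q,D(ray(T,*px(T,q),z)).round(4))
    for q,z in(((100,97),.068),((252,55),.068),((445,48),.072),((223,100),.094)):print('S',q,D(ray(S,*px(S,q),z)).round(4))
    for o,p in(("T",T),("S",S)):
        pass
    from plant import ctrl
    for nm in("push_face","handle_end"):
        pass
    print("net push",D(towrld(T,[0.0126,-0.0269,-1.0443])),D(towrld(S,[-0.0116,-0.0297,-0.8255])),"handle",D(towrld(T,[-0.0607,0.0336,-1.0327])))
    # look-alike jars in top (800 px)
    for n,(u,v) in dict(turq=(422,413),black=(365,405),red=(508,246),white=(521,327),dish=(237,288)).items():
        w=ray(T,u/1.5625,v/1.5625,.07 if n!="dish" else .016);print(n,w.round(3),D(w).round(3))
E
python3 fit.py
```

```text
[ 0.51640466  0.00241081 -0.08784378] -5.033077741120293
[[-0.5 -0.9]
 [-1.  -0.8]
 [-0.4 -0.3]
 [-0.9 -0.5]
 [-2.  -0.5]
 [-0.8  1. ]
 [ 0.5 -0.1]
 [-1.1 -1.1]
 [-0.8 -0.8]]
pivot [0.57964585 0.08217014 0.054     ]
(253, 495) [-0.0688  0.0369]
(425, 512) [-0.0693 -0.0396]
(62, 368) [-0.0205  0.127 ]
(82, 378) [-0.0242  0.1177]
(357, 342) [-0.0007 -0.0025]
S (100, 97) [-0.0603 -0.0379]
S (252, 55) [-0.0579  0.041 ]
S (445, 48) [-0.0188  0.1272]
S (223, 100) [-0.0073  0.0042]
net push [-0.0183741   0.01413753] [-0.01133841  0.00370838] handle [0.03199144 0.09250972]
turq [ 0.352 -0.009  0.07 ] [-0.163 -0.025]
black [0.363 0.071 0.07 ] [-0.159  0.055]
red [ 0.592 -0.134  0.07 ] [ 0.088 -0.13 ]
white [ 0.474 -0.15   0.07 ] [-0.029 -0.155]
dish [0.538 0.269 0.016] [-0.001  0.267]
```

```bash
cat > plan.py <<'E'
from fit import *
a=np.load("dock.npy")
def yaw_now(q): # az of tool x
    w,x,y,z=q;v=R.from_quat([x,y,z,w]).as_matrix()[:,0];return np.arctan2(v[1],v[0])
def finger(th,gap=0,r=.065):
    u=np.array([np.cos(th),np.sin(th)]);n=np.array([-u[1],u[0]])
    d=np.array([.056,.085])+r*u+(.007+.011+gap)*n
    return W(a,[*d,.218]), th+np.pi/2+a[2]   # tool x az along +n
E
python3 - <<'E'
from plan import *
from plant import ctrl
s=ctrl.sense();t=s["tcp_pos"];y=yaw_now(s["eef_rot"]);print(t,y)
P,az=finger(2.69,.006);print(P,az,"shift",P-t,"turn",az-y)
E
```

```text
[0.20771463 0.58948424 0.40467532] 2.8028209631932977
[0.5115483 0.0949656 0.218    ] 4.172952548703508 shift [ 0.30383368 -0.49451864 -0.18667532] turn 1.3701315855102103
```

Call:
arm_command:
  targets:
    - [0, 0.025, -0.04, 0, 0, 0, 0.1]
    - [0, 0.05, -0.08, 0, 0, 0, 0.2]
    - [0, 0.075, -0.12, 0, 0, 0, 0.3]
    - [0, 0.1, -0.16, 0, 0, 0, 0.4]
    - [0, 0.125, -0.2, 0, 0, 0, 0.5]
    - [0, 0.15, -0.24, 0, 0, 0, 0.6]
    - [0, 0.17, -0.28, -0.01, 0, 0, 0.7]
    - [0, 0.195, -0.32, -0.02, 0, 0, 0.8]
  grip_force: 40

```text
time_s: 1.4
tcp_pos: [0.4031, 0.2678, 0.385]
eef_rot: [0.001, -0.231, 0.973, 0.0]
contact_force: [0.5, 0.8, 0.4]
opening: -0.0001
```

Call:
arm_command:
  targets:
    - [0, 0.025, -0.04, -0.01, 0, 0, 0.12]
    - [0, 0.05, -0.08, -0.02, 0, 0, 0.24]
    - [0, 0.075, -0.12, -0.03, 0, 0, 0.36]
    - [0, 0.1, -0.16, -0.04, 0, 0, 0.48]
    - [0, 0.109, -0.174, -0.05, 0, 0, 0.57]
    - [0, 0.109, -0.1745, -0.06, 0, 0, 0.57]
    - [0, 0.109, -0.1745, -0.06, 0, 0, 0.57]

```text
time_s: 2.1
tcp_pos: [0.5111, 0.0948, 0.3234]
eef_rot: [-0.001, -0.492, 0.871, 0.001]
contact_force: [0.7, -0.3, -0.4]
opening: -0.0002
```

```bash
python3 - <<'E'
from plan import *
from plant import ctrl
p=ctrl.snapshot("scene")
c=cv2.resize(p["color"][130:290,180:360,::-1],None,fx=4,fy=4);cv2.imwrite("pics/s1.png",c[:600])
s=ctrl.sense();t=s["tcp_pos"];y=yaw_now(s["eef_rot"]);print(s["time_s"],t,y,s["opening"],s["q"],s["contact_force"])
P,az=finger(2.69,.006);print("shift",P-t,"turn",(az-y+np.pi)%(2*np.pi)-np.pi)
E
```

```text
2.15 [0.51106032 0.09537314 0.32409412] -2.1125962556518347 -0.0002171102882756205 [ 1.81513537e-01  2.88473647e-01  1.93097558e+00  3.73789353e-04
  9.23936361e-01 -2.41850399e+00] [-0.27823106  0.41491564 -0.85216178]
shift [ 0.00048799 -0.00040754 -0.10609412] turn 0.0023634971757573453
```

View pics/s1.png

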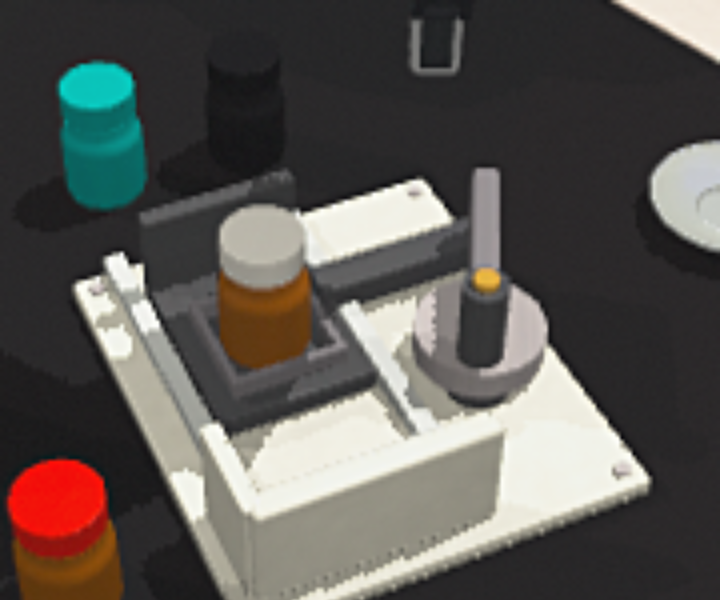

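The closed fingers hang at (435,45), above the gap to the right of the handle (485,215). I'll descend in two stages and look in between.

Call:
arm_command:
  targets:
    - [0, 0, 0, -0.025, 0, 0, 0]
    - [0, 0, 0, -0.05, 0, 0, 0]
    - [0, 0, 0, -0.065, 0, 0, 0]
    - [0, 0, 0, -0.068, 0, 0, 0]

```text
time_s: 2.55
tcp_pos: [0.5107, 0.0961, 0.2557]
eef_rot: [-0.001, -0.493, 0.87, 0.0]
contact_force: [-0.7, -0.5, 0.7]
opening: -0.0002
```

```bash
python3 - <<'E'
from plan import *
from plant import ctrl
p=ctrl.snapshot("scene")
c=cv2.resize(p["color"][130:290,180:360,::-1],None,fx=4,fy=4);cv2.imwrite("pics/s2.png",c[:600])
s=ctrl.sense();t=s["tcp_pos"];y=yaw_now(s["eef_rot"]);print(s["time_s"],t,y,s["contact_force"])
E
```

```text
2.6 [0.51104012 0.09601395 0.25619663] -2.1098732819218444 [-0.00796979  0.73076704  0.10513654]
```

View pics/s2.png

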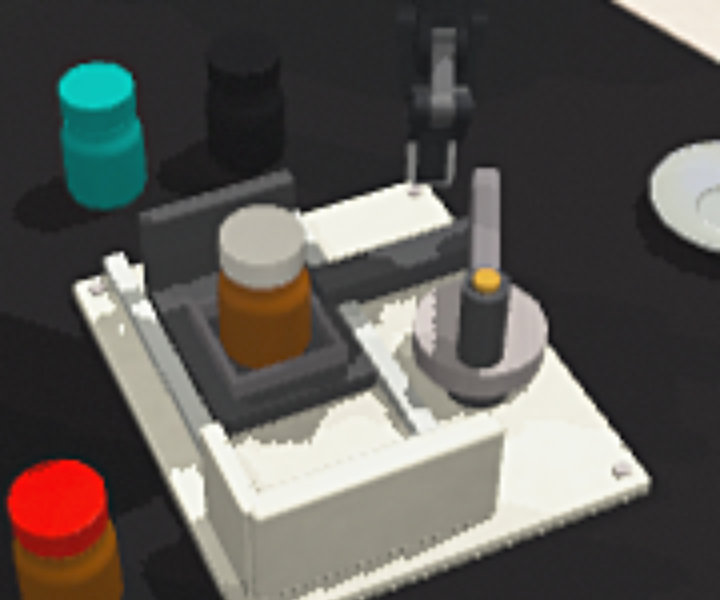

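The fingertips at (435,185) are clear of the handle tip (485,175) and of the jar. I'll go down and prepare the sweep.

Call:
arm_command:
  targets:
    - [0, 0, 0, -0.02, 0, 0, 0]
    - [0, 0, 0, -0.037, 0, 0, 0]
    - [0, 0, 0, -0.038, 0, 0, 0]

```text
time_s: 2.9
tcp_pos: [0.5112, 0.0956, 0.2184]
eef_rot: [-0.001, -0.493, 0.87, 0.0]
contact_force: [-0.3, -1.0, 1.0]
opening: -0.0001
```

```bash
cat > sw.py <<'E'
from plan import *
from plant import ctrl
import sys
th0,th1,n=float(sys.argv[1]),float(sys.argv[2]),int(sys.argv[3])
s=ctrl.sense();t=s["tcp_pos"];y=yaw_now(s["eef_rot"]);print(s["time_s"],t,y,s["contact_force"].round(1))
for th in np.linspace(th0,th1,n+1)[1:]:
    P,az=finger(th);d=P-t;print([0,round(d[0],3),round(d[1],3),round(d[2],3),0,0,round((az-y+np.pi)%(2*np.pi)-np.pi,2)])
E
python3 sw.py 2.75 1.95 8
```

```text
2.9 [0.51124756 0.0955539  0.21836615] -2.1100872731076317 [-0.3 -1.   1. ]
[0, np.float64(0.004), np.float64(0.007), np.float64(-0.0), 0, 0, np.float64(-0.04)]
[0, np.float64(0.007), np.float64(0.013), np.float64(-0.0), 0, 0, np.float64(-0.14)]
[0, np.float64(0.01), np.float64(0.019), np.float64(-0.0), 0, 0, np.float64(-0.24)]
[0, np.float64(0.013), np.float64(0.025), np.float64(-0.0), 0, 0, np.float64(-0.34)]
[0, np.float64(0.017), np.float64(0.031), np.float64(-0.0), 0, 0, np.float64(-0.44)]
[0, np.float64(0.022), np.float64(0.035), np.float64(-0.0), 0, 0, np.float64(-0.54)]
[0, np.float64(0.027), np.float64(0.04), np.float64(-0.0), 0, 0, np.float64(-0.64)]
[0, np.float64(0.032), np.float64(0.044), np.float64(-0.0), 0, 0, np.float64(-0.74)]
```

Call:
arm_command:
  targets:
    - [0, 0.004, 0.007, 0, 0, 0, -0.04]
    - [0, 0.007, 0.013, 0, 0, 0, -0.14]
    - [0, 0.01, 0.019, 0, 0, 0, -0.24]
    - [0, 0.013, 0.025, 0, 0, 0, -0.34]
    - [0, 0.017, 0.031, 0, 0, 0, -0.44]
    - [0, 0.022, 0.035, 0, 0, 0, -0.54]
    - [0, 0.027, 0.04, 0, 0, 0, -0.64]
    - [0, 0.032, 0.044, 0, 0, 0, -0.74]

```text
time_s: 3.7
tcp_pos: [0.5423, 0.1388, 0.2197]
eef_rot: [-0.002, -0.143, 0.99, -0.001]
contact_force: [-7.6, -7.5, 2.0]
opening: 0.0001
```

```bash
python3 sw.py 1.95 1.15 8; python3 - <<'E'
from plan import *
from plant import ctrl
p=ctrl.snapshot("scene")
c=cv2.resize(p["color"][130:290,180:360,::-1],None,fx=4,fy=4);cv2.imwrite("pics/s3.png",c[:600])
E
```

```text
3.7 [0.54234878 0.13878584 0.21965531] -2.8541130220091273 [-7.6 -7.5  2. ]
[0, np.float64(0.007), np.float64(0.004), np.float64(-0.002), 0, 0, np.float64(-0.1)]
[0, np.float64(0.013), np.float64(0.006), np.float64(-0.002), 0, 0, np.float64(-0.2)]
[0, np.float64(0.02), np.float64(0.009), np.float64(-0.002), 0, 0, np.float64(-0.3)]
[0, np.float64(0.026), np.float64(0.01), np.float64(-0.002), 0, 0, np.float64(-0.4)]
[0, np.float64(0.033), np.float64(0.011), np.float64(-0.002), 0, 0, np.float64(-0.5)]
[0, np.float64(0.04), np.float64(0.011), np.float64(-0.002), 0, 0, np.float64(-0.6)]
[0, np.float64(0.047), np.float64(0.01), np.float64(-0.002), 0, 0, np.float64(-0.7)]
[0, np.float64(0.053), np.float64(0.009), np.float64(-0.002), 0, 0, np.float64(-0.8)]
```

View pics/s3.png

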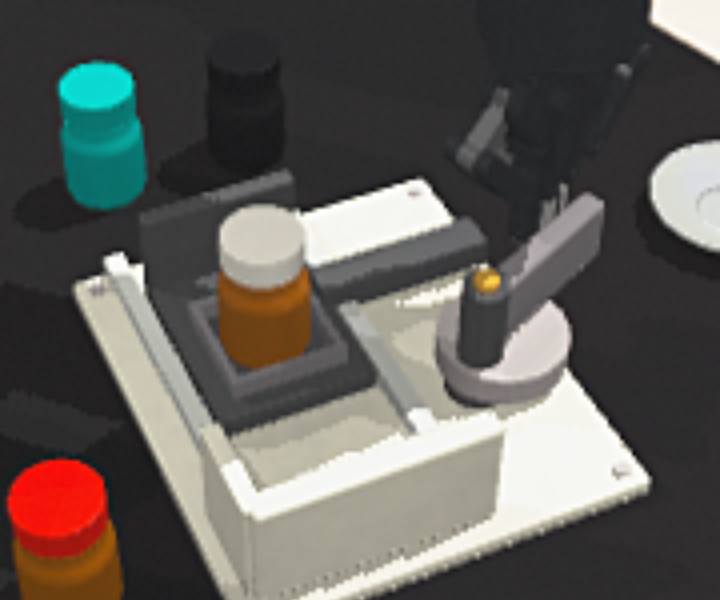

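The handle has swung round to point left, tip at (595,205), with the fingers behind it. The carriage and jar haven't moved, so I'll continue.

Call:
arm_command:
  targets:
    - [0, 0.006, 0.003, 0, 0, 0, -0.1]
    - [0, 0.012, 0.006, 0, 0, 0, -0.2]
    - [0, 0.019, 0.008, 0, 0, 0, -0.3]
    - [0, 0.026, 0.01, 0, 0, 0, -0.4]
    - [0, 0.033, 0.011, 0, 0, 0, -0.5]
    - [0, 0.04, 0.011, 0, 0, 0, -0.6]
    - [0, 0.047, 0.01, 0, 0, 0, -0.7]
    - [0, 0.053, 0.009, 0, 0, 0, -0.8]

```text
time_s: 4.55
tcp_pos: [0.5954, 0.1487, 0.2197]
eef_rot: [-0.002, 0.254, 0.967, -0.0]
contact_force: [-9.5, 2.6, 1.1]
opening: -0.0
```

```bash
python3 sw.py 1.15 0.35 8
```

```text
4.55 [0.59538812 0.14871574 0.21973323] 2.628377932860632 [-9.5  2.6  1.1]
[0, np.float64(0.007), np.float64(-0.003), np.float64(-0.002), 0, 0, np.float64(-0.1)]
[0, np.float64(0.013), np.float64(-0.005), np.float64(-0.002), 0, 0, np.float64(-0.2)]
[0, np.float64(0.019), np.float64(-0.009), np.float64(-0.002), 0, 0, np.float64(-0.3)]
[0, np.float64(0.024), np.float64(-0.012), np.float64(-0.002), 0, 0, np.float64(-0.4)]
[0, np.float64(0.03), np.float64(-0.017), np.float64(-0.002), 0, 0, np.float64(-0.5)]
[0, np.float64(0.034), np.float64(-0.021), np.float64(-0.002), 0, 0, np.float64(-0.6)]
[0, np.float64(0.039), np.float64(-0.027), np.float64(-0.002), 0, 0, np.float64(-0.7)]
[0, np.float64(0.042), np.float64(-0.032), np.float64(-0.002), 0, 0, np.float64(-0.8)]
```

Call:
arm_command:
  targets:
    - [0, 0.007, -0.003, 0, 0, 0, -0.1]
    - [0, 0.013, -0.005, 0, 0, 0, -0.2]
    - [0, 0.019, -0.009, 0, 0, 0, -0.3]
    - [0, 0.024, -0.012, 0, 0, 0, -0.4]
    - [0, 0.03, -0.017, 0, 0, 0, -0.5]
    - [0, 0.034, -0.021, 0, 0, 0, -0.6]
    - [0, 0.039, -0.027, 0, 0, 0, -0.7]
    - [0, 0.042, -0.032, 0, 0, 0, -0.8]

```text
time_s: 5.35
tcp_pos: [0.6384, 0.1175, 0.2199]
eef_rot: [-0.001, 0.61, 0.792, 0.0]
contact_force: [-2.4, 9.1, -4.2]
opening: -0.0001
```

```bash
python3 sw.py 0.35 0.0 4; python3 - <<'E'
from plan import *
from plant import ctrl
for n in("scene","top"):
    p=ctrl.snapshot(n);pickle.dump(p,open(n+"4.pkl","wb"))
    c=p["color"][130:290,180:360,::-1] if n=="scene" else p["color"][110:250,190:330,::-1]
    cv2.imwrite(f"pics/{n}4.png",cv2.resize(c,None,fx=4,fy=4)[:600])
E
```

```text
5.35 [0.63835594 0.11749804 0.21985866] 1.8283179968867163 [-2.4  9.1 -4.2]
[0, np.float64(0.002), np.float64(-0.006), np.float64(-0.002), 0, 0, np.float64(-0.08)]
[0, np.float64(0.004), np.float64(-0.012), np.float64(-0.002), 0, 0, np.float64(-0.17)]
[0, np.float64(0.006), np.float64(-0.017), np.float64(-0.002), 0, 0, np.float64(-0.26)]
[0, np.float64(0.008), np.float64(-0.023), np.float64(-0.002), 0, 0, np.float64(-0.35)]
```

View pics/scene4.png

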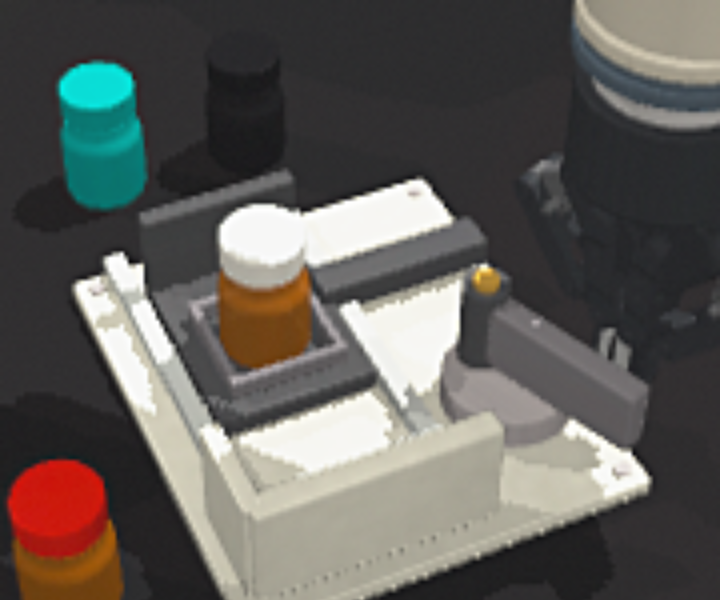

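View pics/top4.png

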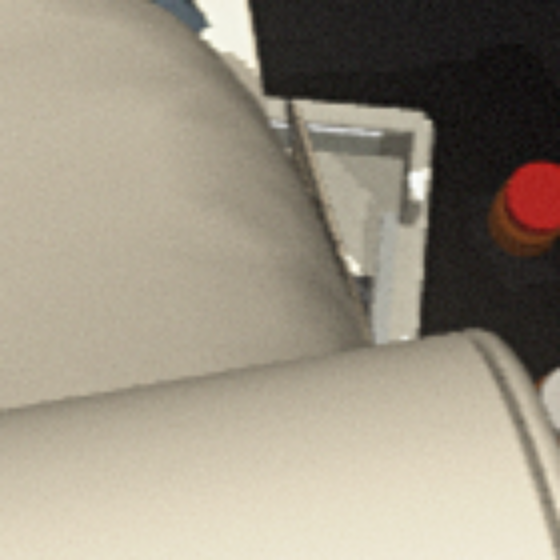

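The handle now points forward and slightly left, tip at (640,400), as expected near 0.35 rad. I'll finish the sweep to 0.

Call:
arm_command:
  targets:
    - [0, 0.002, -0.006, 0, 0, 0, -0.08]
    - [0, 0.004, -0.012, 0, 0, 0, -0.17]
    - [0, 0.006, -0.017, 0, 0, 0, -0.26]
    - [0, 0.008, -0.022, 0, 0, 0, -0.35]
    - [0, 0.008, -0.023, 0, 0, 0, -0.35]

```text
time_s: 5.95
tcp_pos: [0.6468, 0.0943, 0.22]
eef_rot: [-0.001, 0.739, 0.674, 0.001]
contact_force: [0.4, 8.5, -4.3]
opening: 0.0001
```

```bash
cat > ang.py <<'E'
from plan import *
from plant import ctrl
import sys
k=sys.argv[1]
p=ctrl.snapshot("scene");pickle.dump(p,open(f"scene{k}.pkl","wb"))
c=cv2.resize(p["color"][130:290,180:360,::-1],None,fx=4,fy=4,interpolation=cv2.INTER_CUBIC)
dot=lambda X,col:[cv2.circle(c,tuple(int(v) for v in (proj(p,W(a,X))-(180,130))*4+2),2,col,-1)]
for th,col in((0,(0,0,255)),(.15,(0,255,0)),(-.15,(255,0,0))):
    for sgn in(-1,1):
        for r in(.04,.088):
            u=np.array([np.cos(th),np.sin(th)]);n=np.array([-u[1],u[0]]);q=np.array([.056,.085])+r*u+sgn*.007*n;dot([*q,.072],col)
cv2.imwrite(f"pics/a{k}.png",c[:600])
s=ctrl.sense();print(s["time_s"],s["tcp_pos"],yaw_now(s["eef_rot"]),s["contact_force"])
E
python3 ang.py 5
```

```text
6.0 [0.64675704 0.0943386  0.22003338] 1.4812807785376545 [-0.35967637  6.35285782 -5.47362011]
```

View pics/a5.png

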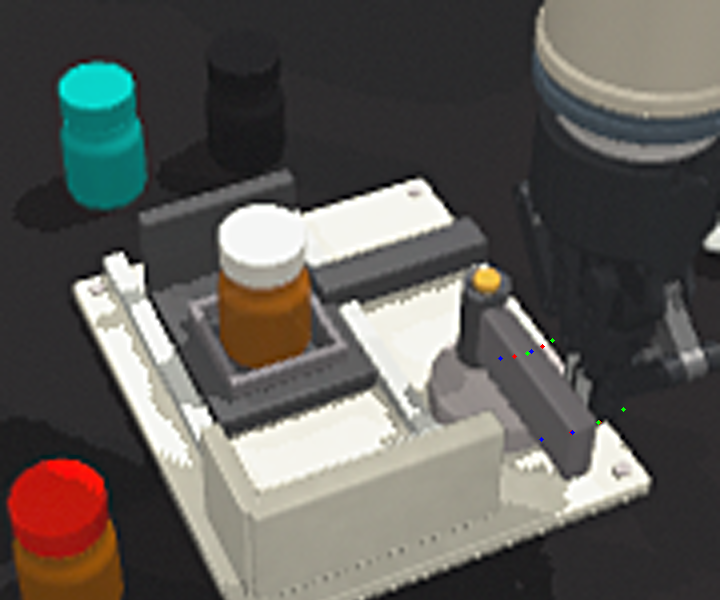

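The handle's end corners at about (568,440) and (592,425) agree with the projected 0 rad corners (572,432) and (598,422) to within calibration error. The cam's low point faces the follower. Next I'll back the fingers off to the left, lift, and move behind the rear plate.

Call:
arm_command:
  targets:
    - [0, 0.001, 0.01, 0, 0, 0, 0]
    - [0, 0.002, 0.02, 0, 0, 0, 0]
    - [0, 0.002, 0.02, 0.03, 0, 0, 0]
    - [0, 0.002, 0.02, 0.07, 0, 0, 0]
    - [0, 0.002, 0.02, 0.1, 0, 0, 0]
    - [0, 0.002, 0.02, 0.1, 0, 0, 0]

```text
time_s: 6.6
tcp_pos: [0.6504, 0.1142, 0.3246]
eef_rot: [0.002, 0.737, 0.676, 0.004]
contact_force: [0.1, 0.2, 0.6]
opening: -0.0001
```

```bash
python3 - <<'E'
from plan import *
from plant import ctrl
s=ctrl.sense();t=s["tcp_pos"];y=yaw_now(s["eef_rot"]);print(s["time_s"],t,y,s["contact_force"].round(1))
P=W(a,[-.087,0,.213]);print(P,P-t,np.pi+a[2]-y, W(a,[1,0,0])-W(a,[0,0,0]))
E
python3 ang.py 6
```

```text
6.6 [0.65043907 0.11422382 0.32460212] 1.4834270294318417 [0.1 0.2 0.6]
[0.42974011 0.0100434  0.213     ] [-0.22069896 -0.10418043 -0.11160212] 1.5703218460665633 [ 0.99614422 -0.08773085  0.        ]
6.65 [0.64962611 0.11396071 0.32206162] 1.4833714421526996 [ 0.03032194 -0.48603373 -0.45353662]
```

View pics/a6.png

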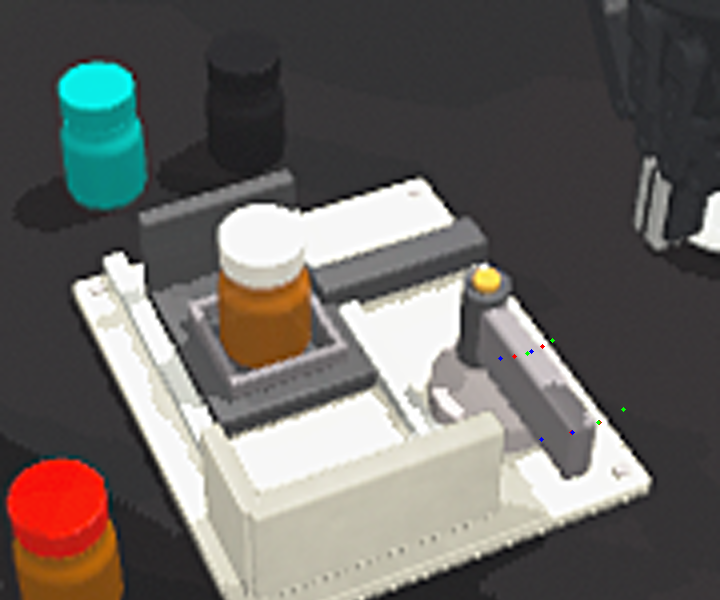

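The released handle stays at 0, pointing along the dock's left side. I'll move behind the rear plate at this height while turning.

Call:
arm_command:
  targets:
    - [0, -0.03, -0.014, 0, 0, 0, 0.14]
    - [0, -0.06, -0.028, 0, 0, 0, 0.28]
    - [0, -0.09, -0.042, 0, 0, 0, 0.42]
    - [0, -0.12, -0.056, 0, 0, 0, 0.56]
    - [0, -0.15, -0.07, 0, 0, 0, 0.7]
    - [0, -0.18, -0.084, 0, 0, 0, 0.84]
    - [0, -0.2, -0.094, 0, 0, 0, 0.98]
    - [0, -0.215, -0.1, 0, 0, 0, 1.12]

```text
time_s: 7.45
tcp_pos: [0.4318, 0.0127, 0.3179]
eef_rot: [-0.001, 0.263, 0.965, -0.0]
contact_force: [0.0, -0.9, -0.8]
opening: 0.0001
```

Call:
arm_command:
  targets:
    - [0, -0.004, -0.003, 0, 0, 0, 0.15]
    - [0, -0.006, -0.004, 0, 0, 0, 0.3]
    - [0, -0.006, -0.004, 0, 0, 0, 0.45]
    - [0, -0.006, -0.004, -0.02, 0, 0, 0.45]
    - [0, -0.006, -0.004, -0.03, 0, 0, 0.45]
    - [0, -0.006, -0.004, -0.03, 0, 0, 0.45]

```text
time_s: 8.05
tcp_pos: [0.4268, 0.0092, 0.2871]
eef_rot: [-0.002, 0.045, 0.999, -0.0]
contact_force: [0.7, -0.3, -0.2]
opening: -0.0002
```

```bash
python3 - <<'E'
from plan import *
from plant import ctrl
s=ctrl.sense();t=s["tcp_pos"];y=yaw_now(s["eef_rot"]);print(s["time_s"],t,y,s["contact_force"].round(1))
P=W(a,[-.087,0,.213]);print(P,P-t,np.pi+a[2]-y)
E
python3 ang.py 7
```

```text
8.05 [0.42683268 0.00918838 0.28709607] 3.05242027029718 [ 0.7 -0.3 -0.2]
[0.42974011 0.0100434  0.213     ] [ 0.00290743  0.00085502 -0.07409607] 0.0013286052012251304
8.1 [0.42725972 0.00913566 0.28787393] 3.0524534977720887 [-0.47700165  0.38943753 -0.44323324]
```

View pics/a7.png

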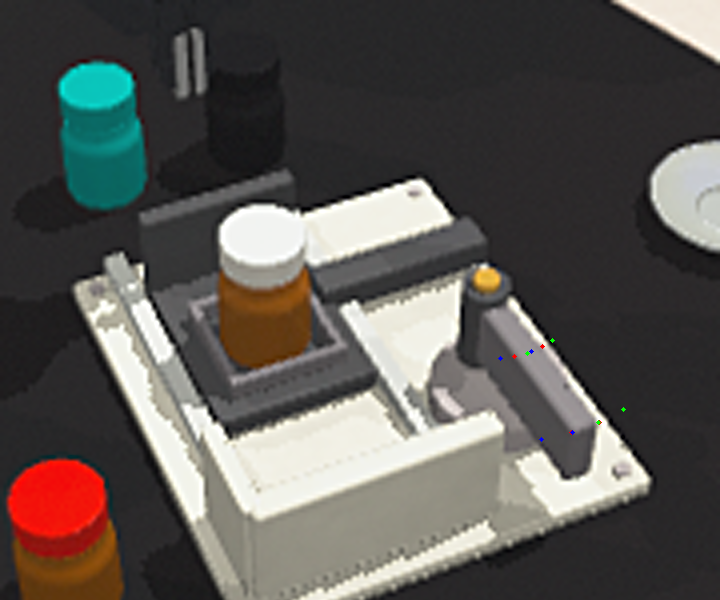

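The fingertips at (190,95) are above and behind the rear plate, between the plate and the turquoise jar. Now I'll descend.

Call:
arm_command:
  targets:
    - [0, 0, 0.001, -0.02, 0, 0, 0]
    - [0, 0, 0.001, -0.04, 0, 0, 0]
    - [0, 0, 0.001, -0.06, 0, 0, 0]
    - [0, 0, 0.001, -0.074, 0, 0, 0]
    - [0, 0, 0.001, -0.075, 0, 0, 0]

```text
time_s: 8.6
tcp_pos: [0.4273, 0.01, 0.2127]
eef_rot: [-0.001, 0.045, 0.999, -0.0]
contact_force: [0.2, 0.2, 0.4]
opening: -0.0004
```

Call:
arm_command:
  targets:
    - [0, 0.004, 0, 0, 0, 0, 0]
    - [0, 0.008, -0.001, 0, 0, 0, 0]
    - [0, 0.012, -0.001, 0, 0, 0, 0]
    - [0, 0.016, -0.001, 0, 0, 0, 0]
    - [0, 0.02, -0.002, 0, 0, 0, 0]

```text
time_s: 9.1
tcp_pos: [0.4478, 0.0081, 0.2139]
eef_rot: [-0.0, 0.044, 0.999, 0.0]
contact_force: [-2.9, 2.4, 0.5]
opening: 0.0
```

```bash
python3 ang.py 8
```

```text
9.15 [0.44844806 0.00793905 0.2139235 ] 3.0527481395777616 [-1.5603203   0.09414774  0.42793153]
```

View pics/a8.png

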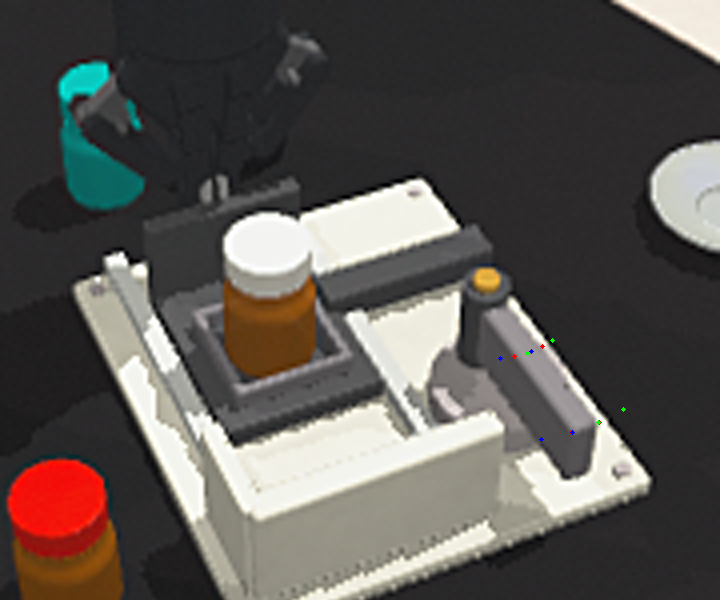

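The carriage is moving (jar from 262 to 268 px, still upright) with about 2–3 N. I'll continue at about 40 mm/s.

Call:
arm_command:
  targets:
    - [0, 0.004, 0, 0, 0, 0, 0]
    - [0, 0.009, -0.001, 0, 0, 0, 0]
    - [0, 0.014, -0.001, 0, 0, 0, 0]
    - [0, 0.019, -0.002, 0, 0, 0, 0]
    - [0, 0.024, -0.002, 0, 0, 0, 0]
    - [0, 0.029, -0.003, 0, 0, 0, 0]
    - [0, 0.034, -0.003, 0, 0, 0, 0]
    - [0, 0.037, -0.003, 0, 0, 0, 0]

```text
time_s: 9.95
tcp_pos: [0.4853, 0.0048, 0.2137]
eef_rot: [0.0, 0.044, 0.999, -0.0]
contact_force: [-3.2, -1.4, 0.4]
opening: 0.0003
```

Call:
arm_command:
  targets:
    - [0, 0.001, 0, 0, 0, 0, 0]
    - [0, 0.002, 0, 0, 0, 0, 0]
    - [0, 0.003, 0, 0, 0, 0, 0]
    - [0, 0.003, 0, 0, 0, 0, 0]

```text
time_s: 10.35
tcp_pos: [0.4878, 0.005, 0.2137]
eef_rot: [0.0, 0.044, 0.999, -0.0]
contact_force: [-1.4, -2.4, -0.7]
opening: 0.0004
```

```bash
python3 ang.py 9
```

```text
10.4 [0.4877869  0.00498425 0.21370993] 3.0527673639435404 [-1.83420256 -2.09172391  0.61165414]
```

View pics/a9.png

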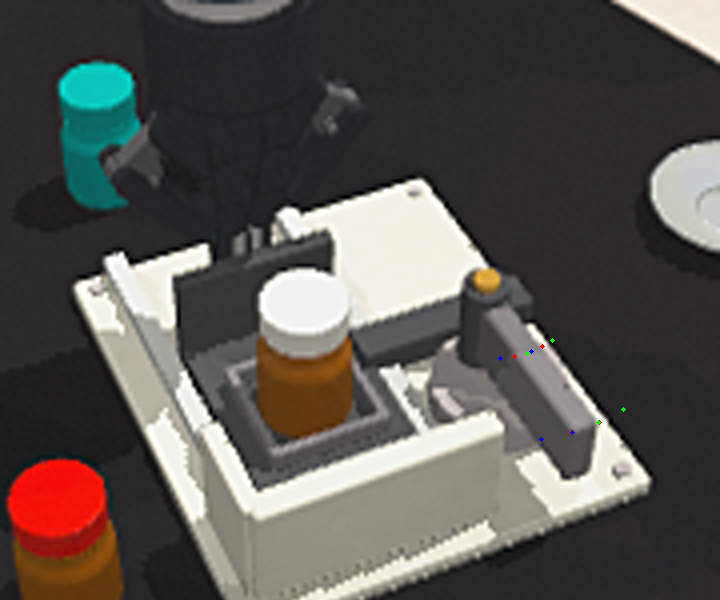

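Travel is about 47 mm and the force is still just friction, so the stop hasn't been reached. I'll advance in 1 mm steps until the force rises.

Call:
arm_command:
  targets:
    - [0, 0.001, 0, 0, 0, 0, 0]
    - [0, 0.002, 0, 0, 0, 0, 0]
    - [0, 0.003, 0, 0, 0, 0, 0]
    - [0, 0.003, 0, 0, 0, 0, 0]

```text
time_s: 10.8
tcp_pos: [0.4909, 0.005, 0.2137]
eef_rot: [0.0, 0.044, 0.999, 0.0]
contact_force: [-2.8, -2.3, 0.1]
opening: 0.0001
```

Call:
arm_command:
  targets:
    - [0, 0.001, 0, 0, 0, 0, 0]
    - [0, 0.001, 0, 0, 0, 0, 0]

```text
time_s: 11.0
tcp_pos: [0.4914, 0.005, 0.2136]
eef_rot: [-0.001, 0.044, 0.999, -0.0]
contact_force: [-4.5, -1.5, 4.1]
opening: -0.0
```

Call:
arm_command:
  targets:
    - [0, 0.001, 0, 0, 0, 0, 0]
    - [0, 0.001, 0, 0, 0, 0, 0]
    - [0, 0.002, 0, 0, 0, 0, 0]
    - [0, 0.002, 0, 0, 0, 0, 0]

```text
time_s: 11.4
tcp_pos: [0.492, 0.0051, 0.2134]
eef_rot: [-0.003, 0.044, 0.999, -0.0]
contact_force: [-11.8, -0.3, 9.8]
opening: 0.0001
```

The force has risen to 12 N with motion stopped, so it's against a stop. I'll push slightly more, then back off and check.

Call:
arm_command:
  targets:
    - [0, 0.001, 0, 0, 0, 0, 0]
    - [0, 0.001, 0, 0, 0, 0, 0]

```text
time_s: 11.6
tcp_pos: [0.4923, 0.0051, 0.2133]
eef_rot: [-0.003, 0.044, 0.999, -0.0]
contact_force: [-13.3, -0.8, 12.0]
opening: -0.0003
```

Call:
arm_command:
  targets:
    - [0, -0.008, 0.001, 0, 0, 0, 0]
    - [0, -0.018, 0.001, 0, 0, 0, 0]
    - [0, -0.024, 0.002, 0, 0, 0, 0]
    - [0, -0.024, 0.002, 0.03, 0, 0, 0]
    - [0, -0.024, 0.002, 0.07, 0, 0, 0]
    - [0, -0.024, 0.002, 0.11, 0, 0, 0]
    - [0, -0.024, 0.002, 0.15, 0, 0, 0]

```text
time_s: 12.3
tcp_pos: [0.4704, 0.0071, 0.3653]
eef_rot: [0.0, 0.044, 0.999, 0.0]
contact_force: [1.8, -0.4, 0.3]
opening: 0.0003
```

Call:
arm_command:
  targets:
    - [0, -0.02, 0.04, 0.02, 0, 0, 0]
    - [0, -0.04, 0.08, 0.04, 0, 0, 0]
    - [0, -0.06, 0.12, 0.06, 0, 0, 0]
    - [0, -0.08, 0.16, 0.06, 0, 0, 0]
    - [0, -0.1, 0.2, 0.06, 0, 0, 0]
    - [0, -0.12, 0.24, 0.06, 0, 0, 0]
    - [0, -0.13, 0.28, 0.06, 0, 0, 0]
    - [0, -0.14, 0.32, 0.06, 0, 0, 0]

```text
time_s: 13.1
tcp_pos: [0.3295, 0.3285, 0.424]
eef_rot: [0.001, 0.044, 0.999, 0.001]
contact_force: [-0.1, -0.1, 0.8]
opening: 0.0004
```

```bash
python3 ang.py 10; python3 - <<'E'
from plan import *
from plant import ctrl
p=ctrl.snapshot("top");pickle.dump(p,open("top10.pkl","wb"))
c=p["color"][120:250,195:310,::-1]
cv2.imwrite("pics/top10.png",cv2.resize(c,None,fx=5,fy=5,interpolation=cv2.INTER_CUBIC)[:600])
cv2.imwrite("pics/top10full.png",p["color"][:,:,::-1])
E
```

```text
13.15 [0.32903192 0.33293552 0.42428359] 3.053649890339641 [0.26305875 3.28588969 0.24510792]
```

View pics/a10.png

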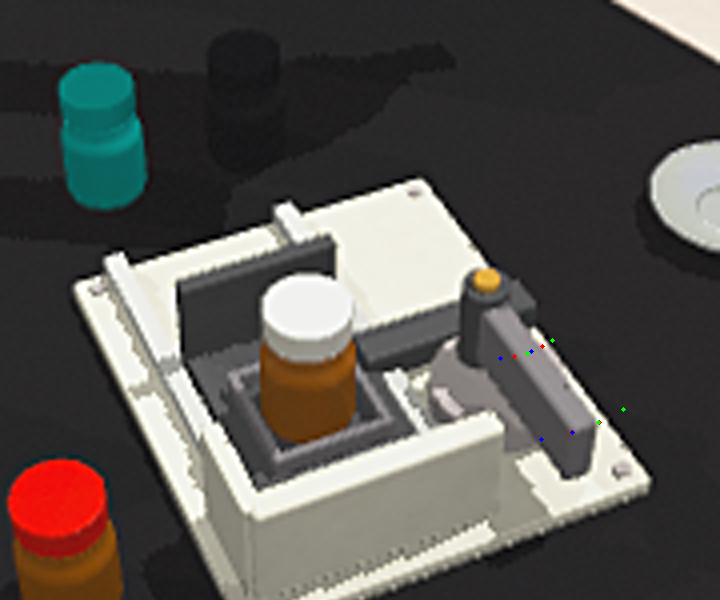

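View pics/top10.png

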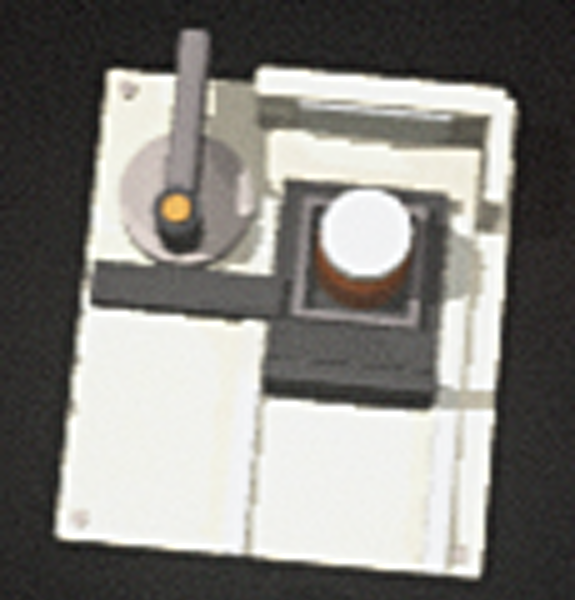

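View pics/top10full.png

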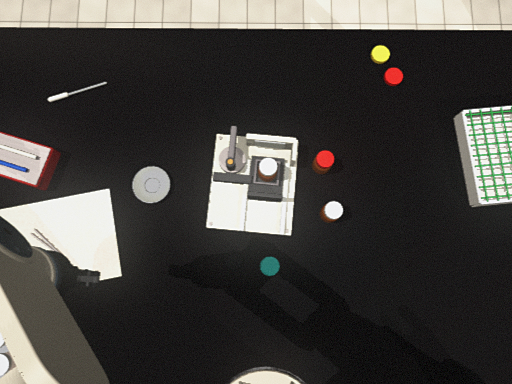

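The carriage sits forward in the bay with the jar upright at (307,360). In the top picture the handle points forward, from (177,208) to (193,30), and the cam's low side is at the follower bar. I'll measure the travel and angle.

```bash
python3 - <<'E'
from plan import *
T1=pickle.load(open("top10.pkl","rb"));print(T1["position"]-T["position"])
c,s=np.cos(a[2]),np.sin(a[2])
def D(w): d=w[:2]-a[:2];return np.array([c*d[0]+s*d[1],-s*d[0]+c*d[1]])
# track: template of rear plate / jar cap from before -> after, subpixel
g0=cv2.cvtColor(T["color"],cv2.COLOR_RGB2GRAY);g1=cv2.cvtColor(T1["color"],cv2.COLOR_RGB2GRAY)
for nm,(x0,y0,x1,y1),z in(("plate",(40,455,450,530),.068),("follower",(95,370,240,420),.032),("pocket",(262,290,440,470),.04)):
    x0,y0,x1,y1=[v//5 for v in(x0,y0,x1,y1)];x0+=195;x1+=195;y0+=120;y1+=120
    k=6;t=cv2.resize(g0[y0:y1,x0:x1],None,fx=k,fy=k,interpolation=cv2.INTER_CUBIC);I=cv2.resize(g1[y0-40:y1+5,x0-10:x1+12],None,fx=k,fy=k,interpolation=cv2.INTER_CUBIC)
    m=cv2.matchTemplate(I,t,cv2.TM_CCOEFF_NORMED);_,v,_,l=cv2.minMaxLoc(m);d=np.array(l)/k-(10,40)
    c0=np.array([(x0+x1)/2,(y0+y1)/2]);print(nm,v,d,((D(ray(T,*(c0+d),z))-D(ray(T,*c0,z)))*1e3).round(1))
h=D(ray(T,*px(T,(194,30)),.072))-D(ray(T,*px(T,(178,207)),.081));print("handle",h,np.arctan2(h[1],h[0]))
for q,z in(((265,390),.068),((433,405),.068),((366,232),.094)):print(D(ray(T,*px(T,q),z)))
E
```

```text
[0. 0. 0.]
plate 0.9867428541183472 [  2.16666667 -21.        ] [47.4 -0.3]
follower 0.9112464189529419 [  6.33333333 -20.5       ] [49.6 -9.8]
pocket 0.9458539485931396 [  2.  -21.5] [50.9 -0.2]
handle [0.08603821 0.00175457] 0.020390097687731184
[-0.02135618  0.03604738]
[-0.02114022 -0.03930798]
[ 0.04884043 -0.0022117 ]
```

```bash
python3 - <<'E'
from plan import *
S1=pickle.load(open("scene10.pkl","rb"));T1=pickle.load(open("top10.pkl","rb"))
# predicted rear/front plate & follower edges for travel values vs edge profile
def prof(p,X,d=1.0,col=0):
    q=proj(p,W(a,X)).astype(np.float32);return q
for nm,A,B in(("top",T,T1),("scene",S,S1)):
  gA,gB=[cv2.cvtColor(p["color"],cv2.COLOR_RGB2GRAY).astype(np.float32) for p in(A,B)]
  # profile along dock x, average over y, find steepest edge (subpixel)
  def edge(p,g,z,ys,x0,x1):
    xs=np.arange(x0,x1,.0005);out=np.zeros(len(xs))
    for y in ys:
        q=np.array([proj(p,W(a,[x,y,z])) for x in xs]).astype(np.float32)
        out+=cv2.remap(g,q[:,0:1].copy(),q[:,1:2].copy(),cv2.INTER_CUBIC).ravel()
    out=cv2.GaussianBlur(out[:,None],(1,9),0).ravel();dd=np.abs(np.gradient(out));i=dd.argmax();lo=max(i-6,0)
    return (xs[lo:i+7]*dd[lo:i+7]).sum()/dd[lo:i+7].sum()
  L=[("plate",.068,np.linspace(-.03,.03,13),-.082,-.058),("follow_rear",.032,np.linspace(.055,.09,13),-.04,-.015)] if nm=="top" else [("plate",.068,np.linspace(-.03,.03,13),-.075,-.045),("follow_rear",.032,np.linspace(.055,.068,13),-.045,-.012)]
  for n,z,ys,x0,x1 in L:
    e0=edge(A,gA,z,ys,x0,x1);e1=edge(B,gB,z,ys,x0+.049,x1+.049);print(nm,n,e0.round(4),e1.round(4),((e1-e0)*1e3).round(2))
E
```

```text
top plate -0.0707 -0.0235 47.19
top follow_rear -0.0323 0.0167 49.0
scene plate -0.0649 -0.014 50.89
scene follow_rear -0.0298 0.0202 50.08
```

The travel readings (47–51 mm, resolution about 2 mm) agree with the hard stop felt in the push. The cam is at about 0.02 rad. The bystanders and both look-alikes are at the same pixels as before, so I'm handing the job in.

```bash
python3 -c "
from plant import ctrl
print(ctrl.sense()['time_s']);print(ctrl.close_job())"
```

```text
13.2
the job is handed in; nothing more can be done
None
```

The sample jar is in the viewer and the job is handed in at 13.2 s of the 48 s limit. With the fingers closed, I first pushed the cam handle round from about 2.7 rad to 0. Then I pushed the carriage forward by its rear plate until it hit a hard stop.

**Cam:** the handle measured about 0.02 rad in the last top picture, so the low point faces the follower.

**Carriage:** at the end the push force rose from about 3 N to 13 N and the fingers had almost stopped advancing. Before that, only friction resisted. With the cam at its low point, I take that stop to be fully home.

**Travel from the images:** most readings gave 49 to 51 mm. The top camera's two readings of the rear-plate edge disagreed, at about 47 mm. One pixel there is about 2.3 mm, so I relied on the stop I felt and did not push again.

**Everything else:** the jar stands upright in its pocket. In the last pictures the red- and white-capped jars, the dish and the turquoise look-alike are where they were. I checked the black look-alike only in the scene camera, because it was in shadow from above. The gripper was well clear of everything at hand-in.

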